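# Set a denture flask to drain on a sloping stand

### The job

Take the metal flask with the red stripe from the counter and lay it on the empty sloping stand to drain: base flat on the two rails, centred across them, with its three-hole side (the striped side) facing down the slope and resting against the low stop. Set it down gently, do not drop it, and leave the flask on the other stand and everything else where it is.

Things in the scene. Friction and masses are not known exactly. Their poses are not given: they have to be found in the camera images.
- flask: the flask to be moved, standing upright on the open counter: a closed aluminium block, 58 (x) x 100 (y) x 50 (z) mm, origin at the centre of its underside, z up. Three black 18 mm holes in a row on one long side face (its -x face); a red stripe on top runs along the edge above that face. About 0.4 to 0.65 kg.
- flask_holes (a point): the middle hole's mouth, on the flask's -x face: 29 mm from the flask's centre line, 14 mm above its underside
- stand_free: the empty stand: fixed draining stand of steel with blue rails. Two parallel blue rails (each 10 mm wide, outer faces 66 mm apart, 100 mm long) slope at 20 degrees (0.35 rad); across their lower end stands a low blue stop, 66 mm wide, 6 mm thick, its top 10 mm above the rails. Stand's origin: centre of the underside of its 130 x 85 mm base plate; its +x is the uphill direction seen from above.
- stand_free_seat (a point): The point on the empty stand midway between the rails, on their upper surface, at the inner face of the stop; it lies 45 mm downhill of the stand's origin and 75 mm above the counter. Its x axis runs up the slope along the rails, y across the rails, z square to the rails (upwards).
- stand_used: the occupied stand, of the same make: fixed draining stand of steel with blue rails. Two parallel blue rails (each 10 mm wide, outer faces 66 mm apart, 100 mm long) slope at 20 degrees (0.35 rad); across their lower end stands a low blue stop, 66 mm wide, 6 mm thick, its top 10 mm above the rails. Stand's origin: centre of the underside of its 130 x 85 mm base plate; its +x is the uphill direction seen from above.
- flask_yellow: the flask already draining on the occupied stand, tilted as the rails are: a closed aluminium block, 58 (x) x 100 (y) x 50 (z) mm, origin at the centre of its underside, z up. Three black 18 mm holes in a row on one long side face (its -x face); a yellow stripe on top runs along the edge above that face.
- plaster_model: white plaster dental model with teeth on top, 62 x 70 x 31 mm, origin under its centre; bystander, leave alone
- mixing_bowl: green mixing bowl, 120 mm across, 70 mm high, origin under its centre; bystander, leave alone
- spatula: spatula lying on the counter, handle to its -x; bystander, leave alone
- jar: jar with a green cap, 76 mm across, 100 mm high, origin under its centre; bystander, leave alone
- can: small can, 60 mm across, 90 mm high, origin under its centre; bystander, leave alone
- brush: brush lying on the counter, handle to its -x; bystander, leave alone

How it is judged:
At the end, for the whole second after the job is handed in: The red-striped flask rests on the empty stand, released and at rest: underside flat on both rails (within 4 mm and 4 degrees), centred across them within 12 mm, squared to them within about 7 degrees, three-hole side downhill and within 8 mm of the stop; the yellow-striped flask still in its place (x of flask in the frame of stand_free_seat between 0.024 and 0.037 m and y of flask in the frame of stand_free_seat between -0.012 and 0.012 m and z of flask in the frame of stand_free_seat between -0.004 and 0.004 m and angle between the z axis of flask and the z axis of stand_free_seat, either way round below 0.07 rad and angle between the y axis of flask and the y axis of stand_free_seat, either way round below 0.12 rad and x of flask_holes in the frame of stand_free_seat below 0.015 m and linear speed of flask below 0.01 m/s and distance of flask_yellow from where it was at the start of the episode below 0.012 m); the robot touches nothing.
It fails at once if the flask is dropped or banged onto the stand (more than 60 N between them) (contact force between flask and stand_free above 60 N).
It fails at once if the flask on the other stand is displaced by more than 12 mm (distance of flask_yellow from where it was at the start of the episode above 0.012 m).
It fails at once if a bystander is displaced by more than 30 mm (distance of any of plaster_model, mixing_bowl, spatula, jar, can, brush from where it was at the start of the episode above 0.03 m).
It also fails if it takes over 40 s, if anything falls off the work surface, if the arm or the gripper's body presses on something with over 40 N, if the wrist force passes 120 N, or if a joint passes its speed limit or range.

### The arm

A 7-joint arm with a two-finger parallel gripper is mounted at the origin on the work surface. World frame = base frame: x ahead of the robot, y to its left, z up, the work surface at z = 0. Lengths are in m, angles in rad, forces in N, time in s.
With the tool pointing down it reaches from about 0.4 to 0.85 m from the base axis. Payload 10.4 kg.
Tool frame: the origin (TCP) lies midway between the tips of the shut fingers; the grasp point (between the pads) lies 19 mm behind it; z points along the fingers, y is the line along which they close (so a half turn about z gives the same grasp; the last joint's range is limited). The gripper opens to 87 mm and grips with 3 to 60 N. Pads are 19 mm wide; open, the fingers measure 117 mm over their backs; the gripper's body (75 mm by 190 mm) begins 51 mm behind the grasp point.
Start: joints at [-1.19, 0.332, -0.065, 1.46, 0.022, 1.35, -0.088], TCP at [0.246, 0.575, 0.223] pointing down, gripper open.
Joint ranges: [-2.6, 2.6], [-0.5, 2.12], [-1.47, 1.34], [0.16, 2.42], [-1.27, 4.41], [0.06, 2.06], [-2.6, 2.6]. Speed limits (rad/s): [2.22, 2.22, 2.79, 2.79, 3.14, 3.14, 3.14].

### API

Orientations are given as a unit quaternion [x, y, z, w].
In Python, from bench import r gives the robot as it stands.
- The arm moves only by the tool carry_out, never from a script. Its argument "steps" is a list that holds one entry, the list of rows, each a list of 6 numbers: the shift along the tool's x, y, z in cm, then the turn, a rotation vector about the tool's x, y, z in rad. In form: [[[dx, dy, dz, wx, wy, wz], ...]]. A call has 1 to 20 rows; each row is the pose to reach, as a shift and turn from the pose commanded when the call began, along the tool's axes at that moment; what a row does not reach only later rows make up. A row lasts 1/12 s, in which the tool goes at most 41.7 mm and 7.16 degrees, less where a joint would pass 70% of its speed; a pose out of reach is approached as far as the arm can. A call with a gripper value outside its range is refused whole. "hand" is the closure, from -1 (fully open) to 1 (shut), set as the call begins (left out, the last holds). The fingers move at their own pace and stop on an object; "squeeze" is the grip in N (left out, the last holds). Time passes only in rows, so rows that repeat a pose let the fingers close. It gives the time, the measured TCP pose, the force, the opening and the grip force at its end, in the units of the state.
- r.read_state(): the state, without advancing time (a new reading comes with each control period).
- r.camera(name): name is "side" or "top"; returns the picture (420x560x3 uint8, red, green, blue); there is no depth.
- r.camera_params(name): a dict with "fx", "fy", "cx", "cy" (pixels), "D" ([k1, k2, p1, p2, k3] as OpenCV has them; the pictures are not rectified), "view" (4x4, takes a point from world to camera coordinates). Camera axes: x right, y up, looking along -z (the intrinsics and any distortion apply to the point x, -y, -z); pixel columns grow to the right and rows downward; lengths in m; the calibration is good to about 2 mm. A picture is of the moment at which its call begins. camera_params takes no time and is no camera call.
- r.close_job(): hands the job in; it is judged then, once.
The state is a dict: "time": time; "joint_positions": joint angles; "joint_vel": joint speeds; "joint_torque": joint torques, N m; "ee_pos": TCP position; "eef_rot": TCP orientation; "ft_force": force on the tool from outside, world axes, zero at the start; "torque": the same for the moment, N m; "width": finger opening in m; "grip_force": force on a finger pad.
Only numpy, scipy, OpenCV 4.12 (cv2) and the standard library are available. Lean on these libraries where they do the work, as an engineer would, in place of code of your own. Each camera call takes 0.05 s, during which the arm holds its last target. There are 200 camera calls.

## Working session

There is one attempt and no reset: what is moved stays moved. The work goes in short steps, Python scripts to look and compute and a tool call to move; the robot and the scene stay as the last step left them, time stands still between calls to the robot, and variables do not carry over. Pictures are saved under pics/ and viewed, at most 10 in all, crops included, and the job is handed in when it is done.

Besides the shell and the picture viewer there is one more tool, called after "Request:" as a command line: name --argument value ..., lists and objects as JSON in quotes. carry_out: Moves the arm, as the interface text tells. Its arguments: {"type":"object","properties":{"steps":{"type":"array","items":{"type":"array","items":{"type":"array","items":{"type":"number"}}}},"hand":{"type":"number"},"squeeze":{"type":"number"}},"required":["steps"]}

```bash
mkdir -p pics; ls
python3 - <<'E'
from bench import r
import cv2
for n in("top","side"):
    cv2.imwrite(f"pics/{n}0.png",r.camera(n)[:,:,::-1]); p=r.camera_params(n); print(n,p)
s=r.read_state();print(s["ee_pos"],s["eef_rot"],s["time"],s["width"])
E
```

```text
pics
top {'fx': 388.54796928070493, 'fy': 388.54796928070493, 'cx': 277.7378164722222, 'cy': 205.9731384023924, 'D': array([-0.04564721,  0.        ,  0.        ,  0.        ,  0.        ]), 'view': array([[ 0.01614537, -0.99984394, -0.00717103,  0.01875424],
       [ 0.98361364,  0.01459446,  0.17969755, -0.5930123 ],
       [-0.17956485, -0.0099548 ,  0.98369577, -0.92296599],
       [ 0.        ,  0.        ,  0.        ,  1.        ]])}
side {'fx': 518.2242994501859, 'fy': 518.2242994501859, 'cx': 276.26818156932325, 'cy': 218.43739547650614, 'D': array([-0.06496524,  0.        ,  0.        ,  0.        ,  0.        ]), 'view': array([[ 0.70899595, -0.70519954,  0.00428337, -0.39726883],
       [ 0.40213801,  0.40927756,  0.8190097 , -0.30273791],
       [-0.57931836, -0.57895206,  0.57376368, -0.96426386],
       [ 0.        ,  0.        ,  0.        ,  1.        ]])}
[0.24543086 0.57442959 0.22185716] [ 2.00510188e-01  9.79691429e-01 -5.97794792e-04 -1.01594907e-04] 0.1 0.08667989416356549
```

View pics/top0.png

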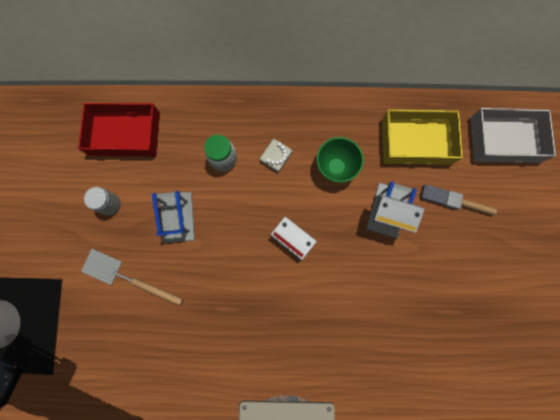

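View pics/side0.png

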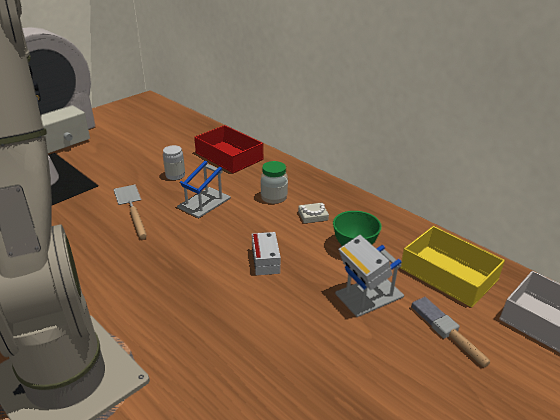

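The red flask is at about (293,239) in the top view, with its stripe on the lower-left edge. The empty stand is at about (172,215), with its stop at the bottom (row ~233), so uphill is roughly +x. The occupied stand is at about (397,210). Next I'll measure these with masks and look at zoomed crops.

```bash
cat > h.py <<'E'
import numpy as np, cv2
from bench import r
P={n:r.camera_params(n) for n in("top","side")}
def ray(n,uv):
    p=P[n];K=np.array([[p["fx"],0,p["cx"]],[0,p["fy"],p["cy"]],[0,0,1.]])
    q=cv2.undistortPoints(np.array(uv,float).reshape(-1,1,2),K,np.array(p["D"]))[:,0]
    R=p["view"][:3,:3];t=p["view"][:3,3]
    return -R.T@t, np.c_[q[:,0],-q[:,1],-np.ones(len(q))]@R
def plane(n,uv,z):
    c,d=ray(n,uv);return c+d*((z-c[2])/d[:,2])[:,None]
def tri(a,b):
    c1,d1=ray("top",a);c2,d2=ray("side",b);o=[]
    for u,v in zip(d1,d2):
        k=np.linalg.lstsq(np.c_[u,-v],c2-c1,rcond=None)[0]
        p,q=c1+k[0]*u,c2+k[1]*v;o.append(np.r_[(p+q)/2,np.linalg.norm(p-q)])
    return np.array(o)
def crop(img,x0,y0,x1,y1,s): return cv2.resize(img[y0:y1,x0:x1],None,fx=s,fy=s,interpolation=cv2.INTER_CUBIC)
E
python3 - <<'E'
from h import *
t=cv2.imread("pics/top0.png");s=cv2.imread("pics/side0.png")
a=crop(t,145,180,205,250,5);b=crop(t,265,210,325,265,5);c=crop(s,170,150,240,220,5);d=crop(s,245,225,290,280,5)
W=np.zeros((600,800,3),np.uint8)
for im,(x,y) in((a[:300],(0,0)),(b[:275],(0,0)),):pass
a=crop(t,145,180,205,250,4);b=crop(t,265,210,325,265,5);c=crop(s,170,150,240,220,4.5);d=crop(s,245,225,290,280,5)
W[:280,:240]=a;W[:275,300:600]=b;W[285:600,:315]=c;W[285:560,350:575]=d
cv2.imwrite("pics/crops.png",W)
hsv=cv2.cvtColor(t,cv2.COLOR_BGR2HSV)
m=cv2.inRange(hsv[210:265,265:325],(0,0,130),(180,70,255))
red=cv2.inRange(hsv[210:265,265:325],(170,150,80),(180,255,255))
for k in(m,m|red):
    ys,xs=np.nonzero(cv2.morphologyEx(k,cv2.MORPH_CLOSE,np.ones((5,5))));q=np.c_[xs+265,ys+210].astype(float)
    p=plane("top",q,.05)[:,:2]
    R=cv2.minAreaRect((p*1000).astype(np.float32));print(R,cv2.boxPoints(R))
ys,xs=np.nonzero(red);p=plane("top",np.c_[xs+265,ys+210],.05);print(p.mean(0),len(p))
E
```

```text
((515.056884765625, -12.229560852050781), (101.93983459472656, 58.04072570800781), 52.31965637207031) [[460.93356  -34.829987]
 [506.8689   -70.30771 ]
 [569.1802    10.370865]
 [523.2449    45.848587]]
((515.056884765625, -12.229560852050781), (101.93983459472656, 58.04072570800781), 52.31965637207031) [[460.93356  -34.829987]
 [506.8689   -70.30771 ]
 [569.1802    10.370865]
 [523.2449    45.848587]]Traceback (most recent call last):
  File "<stdin>", line 16, in <module>
  File "h.py", line 10, in plane
    c,d=ray(n,uv);return c+d*((z-c[2])/d[:,2])[:,None]
        ~~~^^^^^^
  File "h.py", line 6, in ray
    q=cv2.undistortPoints(np.array(uv,float).reshape(-1,1,2),K,np.array(p["D"]))[:,0]
      ~~~~~~~~~~~~~~~~~~~^^^^^^^^^^^^^^^^^^^^^^^^^^^^^^^^^^^^^^^^^^^^^^^^^^^^^^^
cv2.error: OpenCV(4.12.0) /io/opencv/modules/calib3d/src/undistort.dispatch.cpp:347: error: (-215:Assertion failed) CV_IS_MAT(_src) && CV_IS_MAT(_dst) && (_src->rows == 1 || _src->cols == 1) && (_dst->rows == 1 || _dst->cols == 1) && _src->cols + _src->rows - 1 == _dst->rows + _dst->cols - 1 && (CV_MAT_TYPE(_src->type) == CV_32FC2 || CV_MAT_TYPE(_src->type) == CV_64FC2) && (CV_MAT_TYPE(_dst->type) == CV_32FC2 || CV_MAT_TYPE(_dst->type) == CV_64FC2) in function 'cvUndistortPointsInternal'
```

View pics/crops.png

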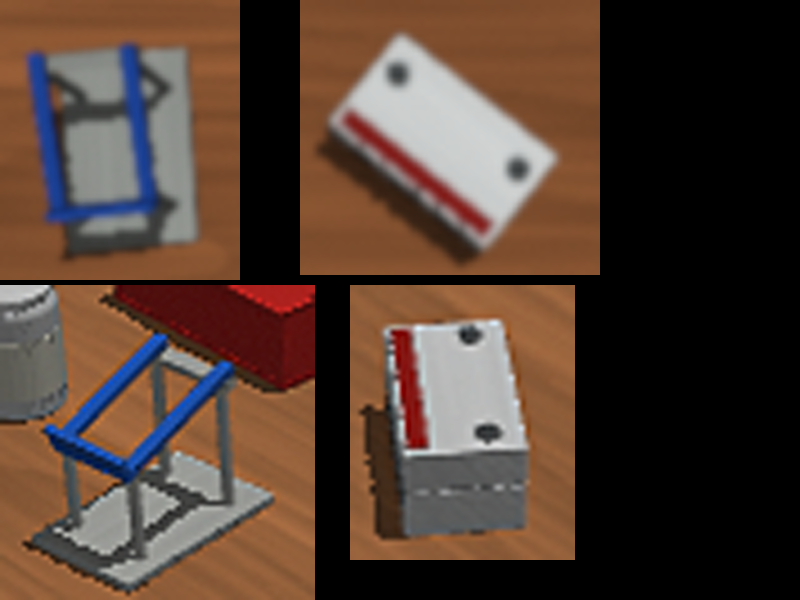

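The flask's top face casts to a 102 x 58 mm rectangle at z=0.05, as it should. Its centre is (0.515,-0.012) and the stripe is on the +y/-x side, so its yaw is about -37.7°. The crops show the empty stand's rails, stop and plate clearly. Next I'll locate the stand.

Run:
```python
from h import *
np.set_printoptions(precision=4,suppress=True)
tc=lambda a:np.array(a)/4+[145,180]
sc=lambda a:(np.array(a)-[0,285])/4.5+[170,150]
# stop outer-end tops L,R ; rail top ends L,R
print(tri(tc([[49,216],[155,205],[36,53],[130,45]]),sc([[47,430],[131,470],[164,338],[230,366]])))
print("plate R top,bottom", plane("top",tc([[187,47],[198,240]]),.006))
print("plate side front,right,left",plane("side",sc([[128,588],[273,497],[25,543]]),.002))
t=cv2.imread("pics/top0.png");hsv=cv2.cvtColor(t,cv2.COLOR_BGR2HSV)[180:250,145:205]
ys,xs=np.nonzero(cv2.inRange(hsv,(105,150,60),(130,255,255)));uv=np.c_[xs+145,ys+180]
seat=np.array([.54,.255,.075]);yaw=0.
for i in range(8):
    c,s=np.cos(.349),np.sin(.349);X=np.array([np.cos(yaw)*c,np.sin(yaw)*c,s]);Y=np.array([-np.sin(yaw),np.cos(yaw),0]);n=np.cross(X,Y)
    o,d=ray("top",uv);p=o+d*(((seat-o)@n)/(d@n))[:,None];q=np.c_[(p-seat)@X,(p-seat)@Y]
    m=(q[:,0]>q[:,0].min()+.018)&(q[:,0]<q[:,0].max()-.005)
    L=m&(q[:,1]>np.median(q[m,1]));Rr=m&~L
    e=[]
    fl=[np.polyfit(q[k,0],q[k,1],1) for k in(L,Rr)]
    sl=(fl[0][0]+fl[1][0])/2;yaw+=sl/ c
    cy=(fl[0][1]+fl[1][1])/2;seat=seat+Y*cy
    x1=q[:,0].max();seat=seat+(x1-.1)*X;seat[2]=.075
print("seat",seat,"yaw",np.degrees(yaw),"gauge",fl[0][1]-fl[1][1],"(want .056)",np.ptp(q[:,0]))
```

```text
[[0.5137 0.321  0.077  0.0022]
 [0.5238 0.2558 0.0732 0.0023]
 [0.6108 0.3284 0.0998 0.001 ]
 [0.6163 0.2709 0.1007 0.001 ]]
plate R top,bottom [[0.6365 0.2584 0.006 ]
 [0.508  0.244  0.006 ]]
plate side front,right,left [[0.5071 0.2447 0.002 ]
 [0.6354 0.2605 0.002 ]
 [0.4916 0.3281 0.002 ]]
seat [0.5177 0.2915 0.075 ] yaw 3.2015034428333955 gauge 0.04884716025022196 (want .056) 0.10204961232121527
```

Run:
```python
from h import *
np.set_printoptions(precision=4,suppress=True)
t=cv2.imread("pics/top0.png");hsv=cv2.cvtColor(t,cv2.COLOR_BGR2HSV)[180:250,145:205]
ys,xs=np.nonzero(cv2.inRange(hsv,(105,130,60),(130,255,255)));uv=np.c_[xs+145,ys+180]
seat=np.array([.518,.29,.075]);yaw=.12
for i in range(10):
    c,s=np.cos(.349),np.sin(.349);X=np.array([np.cos(yaw)*c,np.sin(yaw)*c,s]);Y=np.array([-np.sin(yaw),np.cos(yaw),0]);n=np.cross(X,Y)
    o,d=ray("top",uv);p=o+d*(((seat-o)@n)/(d@n))[:,None];q=np.c_[(p-seat)@X,(p-seat)@Y]
    m=(q[:,0]>.018)&(q[:,0]<.09)
    mid=(q[m,1].max()+q[m,1].min())/2
    fl=[np.polyfit(q[k,0],q[k,1],1) for k in(m&(q[:,1]>mid),m&(q[:,1]<mid))]
    yaw+=(fl[0][0]+fl[1][0])/2*c
    seat=seat+Y*(fl[0][1]+fl[1][1])/2
print("seat",seat,"yaw",np.degrees(yaw),"fits",fl,"x range",q[:,0].min(),q[:,0].max())
```

```text
seat [0.5183 0.2873 0.075 ] yaw 6.8530418599753045 fits [array([0.005 , 0.0274]), array([-0.005 , -0.0274])] x range -0.002904983540609586 0.09913896755446222
```

The stand's seat is at (0.518,0.2875,0.075) with yaw 6.9°. The gauge and rail length match the given sizes. Next I'll work out the move to a hover above the flask.

```bash
cat >> h.py <<'E'
from scipy.spatial.transform import Rotation as Ro
def pose(yaw,tilt): # tool y along (yaw, climbing tilt), tool x horizontal left
    X=np.array([np.cos(yaw)*np.cos(tilt),np.sin(yaw)*np.cos(tilt),np.sin(tilt)]);Y=np.array([-np.sin(yaw),np.cos(yaw),0])
    return np.c_[Y,X,-np.cross(X,Y)]
def move(pos,M):
    s=r.read_state();R0=Ro.from_quat(s["eef_rot"])
    return np.round(np.r_[R0.inv().apply(np.array(pos)-s["ee_pos"])*100,(R0.inv()*Ro.from_matrix(M)).as_rotvec()],3).tolist()
SEAT=np.array([.5183,.2873,.075]);YAW=np.radians(6.85)
E
python3 - <<'E'
from h import *
print(move([.515,-.0122,.16],pose(np.radians(-37.7),0)))
E
```

```text
[-47.836, -43.348, 6.24, -0.001, 0.001, 1.825]
```

Request:
carry_out --steps '[[[-24, -21.5, 3, 0, 0, 0.9], [-24, -21.5, 3, 0, 0, 0.9], [-24, -21.5, 3, 0, 0, 0.9], [-24, -21.5, 3, 0, 0, 0.9], [-24, -21.5, 3, 0, 0, 0.9], [-24, -21.5, 3, 0, 0, 0.9], [-24, -21.5, 3, 0, 0, 0.9], [-47.8, -43.3, 6.2, 0, 0, 1.825], [-47.8, -43.3, 6.2, 0, 0, 1.825], [-47.8, -43.3, 6.2, 0, 0, 1.825], [-47.8, -43.3, 6.2, 0, 0, 1.825], [-47.8, -43.3, 6.2, 0, 0, 1.825], [-47.8, -43.3, 6.2, 0, 0, 1.825], [-47.8, -43.3, 6.2, 0, 0, 1.825], [-47.8, -43.3, 6.2, 0, 0, 1.825], [-47.8, -43.3, 6.2, 0, 0, 1.825], [-47.8, -43.3, 6.2, 0, 0, 1.825], [-47.8, -43.3, 6.2, 0, 0, 1.825], [-47.8, -43.3, 6.2, 0, 0, 1.825], [-47.8, -43.3, 6.2, 0, 0, 1.825]]]' --hand -1

```text
time: 1.77
ee_pos: [0.5147, -0.0098, 0.1604]
eef_rot: [0.897, 0.442, -0.0, -0.0]
ft_force: [-0.5, 0.6, 0.8]
width: 0.087
grip_force: 0.0
```

Run:
```python
from h import *
s=r.read_state();print(s["time"],s["ee_pos"],s["eef_rot"],s["joint_positions"],s["ft_force"])
print(move([.515,-.0122,.020],pose(np.radians(-37.7),0)))
cv2.imwrite("pics/side1.png",crop(r.camera("side")[:,:,::-1],150,100,430,310,2.8))
```

```text
1.7667 [ 0.51466739 -0.00978035  0.16044181] [ 8.97158285e-01  4.41709064e-01 -2.19253502e-05 -3.35974672e-04] [-0.56389588  0.13651795  0.53908679  1.85698063 -0.07663908  1.16864349
 -0.65463997] [-0.46846779  0.55056114  0.80712139]
[-0.175, 0.183, 14.044, -0.001, -0.0, 0.002]
```

View pics/side1.png

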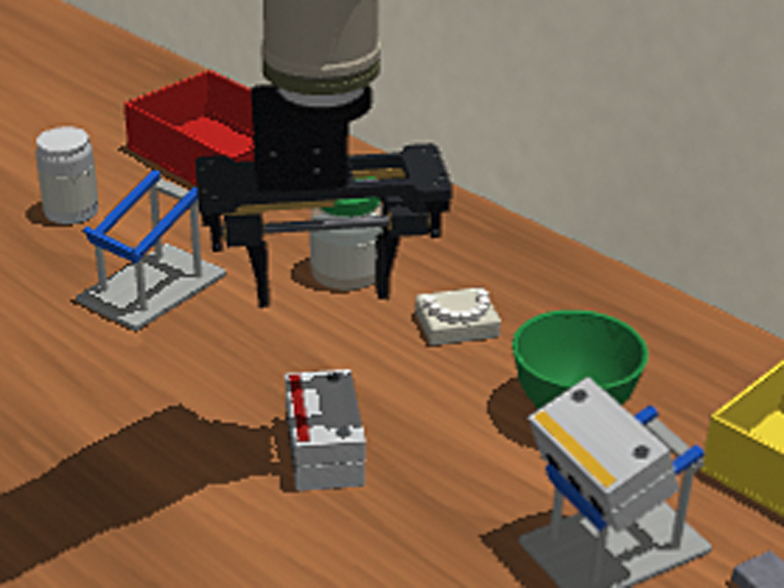

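The open gripper hovers over the flask with the fingers on its striped and far sides, and nothing is in the way. Descending.

Request:
carry_out --steps '[[[0, 0, 3, 0, 0, 0], [0, 0, 6, 0, 0, 0], [0, 0, 8, 0, 0, 0], [0, 0, 10, 0, 0, 0], [0, 0, 12, 0, 0, 0], [0, 0, 13, 0, 0, 0], [0, 0, 14, 0, 0, 0], [0, 0, 14, 0, 0, 0], [0, 0, 14, 0, 0, 0], [0, 0, 14, 0, 0, 0]]]'

```text
time: 2.65
ee_pos: [0.5157, -0.011, 0.0215]
eef_rot: [0.898, 0.441, 0.001, 0.0]
ft_force: [-0.2, 0.6, 0.0]
width: 0.087
grip_force: 0.0
```

Request:
carry_out --steps '[[[0, 0, 0, 0, 0, 0], [0, 0, 0, 0, 0, 0], [0, 0, 0, 0, 0, 0], [0, 0, 0, 0, 0, 0], [0, 0, 0, 0, 0, 0], [0, 0, 0, 0, 0, 0], [0, 0, 0, 0, 0, 0], [0, 0, 0, 0, 0, 0], [0, 0, 0, 0, 0, 0], [0, 0, 0, 0, 0, 0], [0, 0, 0, 0, 0, 0], [0, 0, 0, 0, 0, 0]]]' --hand 1 --squeeze 35

```text
time: 3.65
ee_pos: [0.5148, -0.011, 0.0206]
eef_rot: [0.898, 0.441, -0.0, -0.0]
ft_force: [-5.0, 1.9, 5.5]
width: 0.0583
grip_force: 35.0
```

Gripped: the opening is 58.3 mm, the flask's width. Lifting.

Request:
carry_out --steps '[[[0, 0, -1, 0, 0, 0], [0, 0, -3, 0, 0, 0], [0, 0, -6, 0, 0, 0], [0, 0, -9, 0, 0, 0], [0, 0, -12, 0, 0, 0], [0, 0, -15, 0, 0, 0], [0, 0, -18, 0, 0, 0], [0, 0, -18, 0, 0, 0], [0, 0, -18, 0, 0, 0], [0, 0, -18, 0, 0, 0]]]'

```text
time: 4.48
ee_pos: [0.5141, -0.0114, 0.1992]
eef_rot: [0.898, 0.441, -0.001, -0.0]
ft_force: [0.0, 0.3, -6.9]
width: 0.0576
grip_force: 35.0
```

Run:
```python
from h import *
M=pose(YAW,np.radians(20));n=-M[:,2];X=M[:,1]
for h in(.08,.0): 
    p=SEAT+X*.033+n*(.0206+h);print(p,move(p,M))
s=r.read_state();print(s["ee_pos"],s["ft_force"],s["width"],s["grip_force"])
```

```text
[0.51492688 0.28689479 0.18081974] [23.651, -18.175, 1.832, -0.333, 0.137, -0.769]
[0.54209318 0.29015823 0.10564433] [25.581, -16.216, 9.344, -0.333, 0.137, -0.769]
[ 0.51410306 -0.01137479  0.19923828] [ 0.0099829  0.3247223 -6.8673929] 0.057556092644061876 34.998608361929655
```

Request:
carry_out --steps '[[[3, -2.3, 0.2, -0.04, 0.02, -0.1], [6, -4.6, 0.5, -0.08, 0.03, -0.2], [9, -7, 0.7, -0.13, 0.05, -0.3], [12, -9.2, 0.9, -0.17, 0.07, -0.39], [15, -11.5, 1.2, -0.21, 0.09, -0.49], [18, -13.8, 1.4, -0.25, 0.1, -0.59], [21, -16.1, 1.6, -0.3, 0.12, -0.68], [23, -17.7, 1.8, -0.32, 0.13, -0.75], [23.65, -18.2, 1.8, -0.333, 0.137, -0.769], [23.65, -18.2, 1.8, -0.333, 0.137, -0.769], [23.65, -18.2, 1.8, -0.333, 0.137, -0.769], [23.65, -18.2, 1.8, -0.333, 0.137, -0.769], [23.65, -18.2, 1.8, -0.333, 0.137, -0.769], [23.65, -18.2, 1.8, -0.333, 0.137, -0.769], [23.65, -18.2, 1.8, -0.333, 0.137, -0.769], [23.65, -18.2, 1.8, -0.333, 0.137, -0.769]]]'

```text
time: 5.82
ee_pos: [0.5159, 0.2867, 0.1827]
eef_rot: [0.654, 0.736, 0.131, 0.116]
ft_force: [-0.2, -0.5, -6.4]
width: 0.0576
grip_force: 35.0
```

Run:
```python
from h import *
M=pose(YAW,np.radians(20));n=-M[:,2];X=M[:,1]
for h in(.03,.005,.0): 
    p=SEAT+X*.033+n*(.0206+h);print(move(p,M))
s=r.read_state();print(s["ee_pos"],s["joint_positions"],s["ft_force"],s["grip_force"])
W=np.zeros((600,800,3),np.uint8)
W[:,:390]=crop(r.camera("side")[:,:,::-1],140,80,270,280,3)
W[:600,400:]=crop(r.camera("top")[:,:,::-1],110,130,210,280,4)
cv2.imwrite("pics/hover.png",W)
```

```text
[0.031, -0.158, 5.142, 0.002, -0.0, -0.001]
[0.03, -0.163, 7.642, 0.002, -0.0, -0.001]
[0.03, -0.164, 8.142, 0.002, -0.0, -0.001]
[0.51585172 0.28668101 0.18265447] [-0.91829158  0.05318838  0.22854859  1.92488357  0.22815418  0.87921979
 -0.69433334] [-0.20241807 -0.51816463 -6.40702245] 34.998425426892936
```

View pics/hover.png

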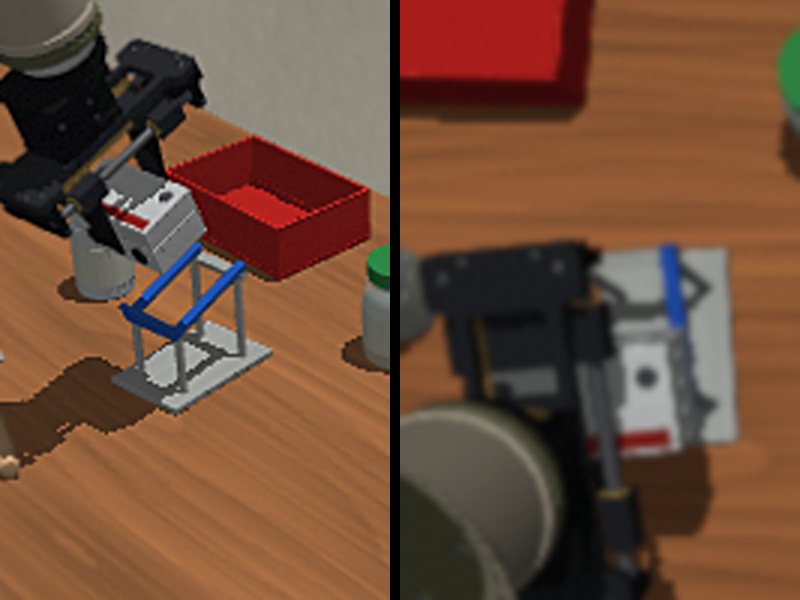

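At the hover the flask is tilted with the rails, its striped side is downhill and it lines up with the stand. Descending to about 1 cm above the rails.

Request:
carry_out --steps '[[[0, 0, 1.5, 0, 0, 0], [0, 0, 3, 0, 0, 0], [0, 0, 4.5, 0, 0, 0], [0, 0, 5.5, 0, 0, 0], [0, 0, 6.2, 0, 0, 0], [0, 0, 6.6, 0, 0, 0], [0, 0, 6.8, 0, 0, 0], [0, 0, 6.8, 0, 0, 0], [0, 0, 6.8, 0, 0, 0], [0, 0, 6.8, 0, 0, 0], [0, 0, 6.8, 0, 0, 0], [0, 0, 6.8, 0, 0, 0]]]'

```text
time: 6.92
ee_pos: [0.5389, 0.2902, 0.1191]
eef_rot: [0.653, 0.736, 0.131, 0.116]
ft_force: [-0.2, 0.1, -5.5]
width: 0.0578
grip_force: 35.0
```

Run:
```python
from h import *
M=pose(YAW,np.radians(20));n=-M[:,2];X=M[:,1]
print(move(SEAT+X*.033+n*(.0206),M)); s=r.read_state();print(s["ee_pos"],s["ft_force"])
W=np.zeros((600,800,3),np.uint8)
W[:,:400]=crop(r.camera("side")[:,:,::-1],160,100,260,250,4)
W[:500,400:800]=crop(r.camera("top")[:,:,::-1],140,170,220,270,5)
cv2.imwrite("pics/near.png",W)
```

```text
[-0.044, -0.166, 1.375, 0.003, -0.001, -0.0]
[0.53889118 0.29020527 0.11912711] [-0.2088659   0.11784977 -5.50627696]
```

View pics/near.png

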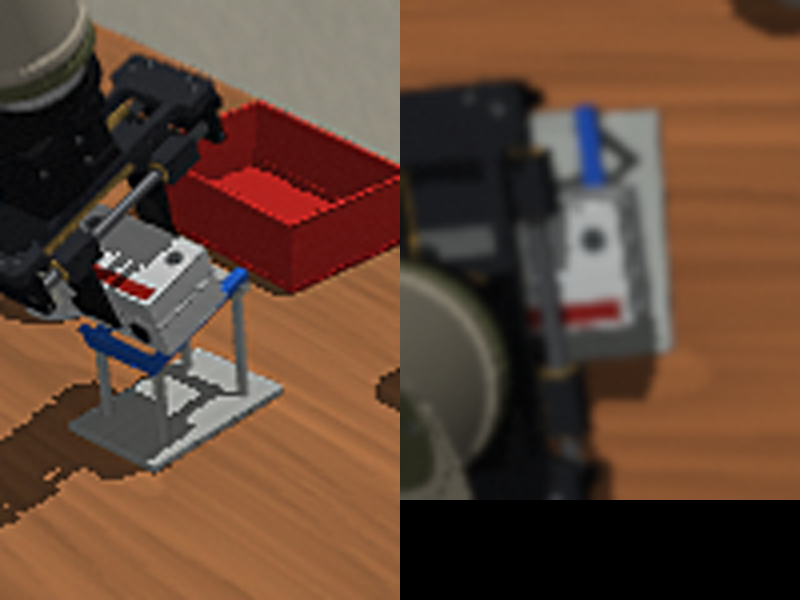

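The flask is about 1 cm above the rails, just uphill of the stop (stop at about (120,350) in the left crop, bottom edge clear of it). Lowering slowly.

Request:
carry_out --steps '[[[0, -0.05, 0.3, 0, 0, 0], [0, -0.1, 0.6, 0, 0, 0], [0, -0.1, 0.8, 0, 0, 0], [0, -0.1, 0.9, 0, 0, 0], [0, -0.1, 1.0, 0, 0, 0], [0, -0.1, 1.0, 0, 0, 0], [0, -0.1, 1.0, 0, 0, 0], [0, -0.1, 1.0, 0, 0, 0]]]'

```text
time: 7.68
ee_pos: [0.5416, 0.2903, 0.1091]
eef_rot: [0.654, 0.736, 0.131, 0.116]
ft_force: [3.4, 0.4, -6.4]
width: 0.0578
grip_force: 35.0
```

Request:
carry_out --steps '[[[0, 0, 0.05, 0, 0, 0], [0, 0, 0.1, 0, 0, 0], [0, 0, 0.15, 0, 0, 0], [0, 0, 0.15, 0, 0, 0]]]'

```text
time: 8.02
ee_pos: [0.5421, 0.2905, 0.1078]
eef_rot: [0.654, 0.736, 0.131, 0.116]
ft_force: [4.0, 0.1, -4.3]
width: 0.0577
grip_force: 35.0
```

Fx is +4 N at about 2 mm above the rails, so the flask is brushing the stop face. I'll back off uphill 1 mm and continue down.

Request:
carry_out --steps '[[[0, 0.1, 0, 0, 0, 0], [0, 0.1, 0.05, 0, 0, 0], [0, 0.1, 0.1, 0, 0, 0], [0, 0.1, 0.1, 0, 0, 0], [0, 0.1, 0.1, 0, 0, 0]]]'

```text
time: 8.43
ee_pos: [0.5427, 0.2904, 0.1065]
eef_rot: [0.654, 0.737, 0.13, 0.116]
ft_force: [-0.2, -0.3, -7.1]
width: 0.0581
grip_force: 35.0
```

Request:
carry_out --steps '[[[0, 0, 0.05, 0, 0, 0], [0, 0, 0.1, 0, 0, 0], [0, 0, 0.1, 0, 0, 0], [0, 0, 0.1, 0, 0, 0]]]'

```text
time: 8.77
ee_pos: [0.5434, 0.2905, 0.1059]
eef_rot: [0.654, 0.736, 0.131, 0.116]
ft_force: [-0.2, -0.2, -6.9]
width: 0.0575
grip_force: 35.0
```

Request:
carry_out --steps '[[[0, 0, 0.05, 0, 0, 0], [0, 0, 0.1, 0, 0, 0], [0, 0, 0.1, 0, 0, 0], [0, 0, 0.1, 0, 0, 0]]]'

```text
time: 9.1
ee_pos: [0.5438, 0.2906, 0.1051]
eef_rot: [0.654, 0.736, 0.131, 0.116]
ft_force: [-0.1, -0.8, -6.6]
width: 0.0578
grip_force: 35.0
```

Request:
carry_out --steps '[[[0, 0, 0.05, 0, 0, 0], [0, 0, 0.1, 0, 0, 0], [0, 0, 0.1, 0, 0, 0], [0, 0, 0.1, 0, 0, 0]]]'

```text
time: 9.43
ee_pos: [0.544, 0.2908, 0.1046]
eef_rot: [0.654, 0.736, 0.131, 0.116]
ft_force: [-4.7, -1.9, 1.8]
width: 0.0577
grip_force: 35.0
```

Contact on the rails, about 9 N. I'll press slightly to seat the flask flat and nudge it down against the stop.

Request:
carry_out --steps '[[[0, 0, 0.03, 0, 0, 0], [0, -0.05, 0.03, 0, 0, 0], [0, -0.1, 0.03, 0, 0, 0], [0, -0.1, 0.03, 0, 0, 0], [0, -0.1, 0.03, 0, 0, 0]]]'

```text
time: 9.85
ee_pos: [0.544, 0.2908, 0.1046]
eef_rot: [0.654, 0.736, 0.132, 0.116]
ft_force: [-5.0, -2.4, 6.6]
width: 0.0575
grip_force: 35.0
```

Run:
```python
from h import *
M=pose(YAW,np.radians(20));s=r.read_state();d=s["ee_pos"]-SEAT
print("seat frame x,y,z",d@M[:,1],d@M[:,0],-d@M[:,2]-.0206, "rot err",move(s["ee_pos"],M)[3:],"F",s["ft_force"]@M, s["torque"])
```

```text
seat frame x,y,z 0.03449257162737454 0.0003861038583131281 -0.0016297077341197765 rot err [0.004, -0.001, -0.001] F [-1.75699427 -2.63725184 -7.95083496] [-0.86433459  1.07678946 -0.14081124]
```

The flask is seated: its seat-frame pose is centred and square, with about 1 mm to the stop. I'll ease the grip, then open.

Request:
carry_out --steps '[[[0, 0, 0, 0, 0, 0], [0, 0, 0, 0, 0, 0], [0, 0, 0, 0, 0, 0]]]' --squeeze 4

```text
time: 10.1
ee_pos: [0.5441, 0.2909, 0.1044]
eef_rot: [0.654, 0.736, 0.132, 0.116]
ft_force: [-1.2, -1.5, 5.1]
width: 0.0577
grip_force: 4.0
```

Request:
carry_out --steps '[[[0, 0, 0, 0, 0, 0], [0, 0, 0, 0, 0, 0], [0, 0, 0, 0, 0, 0], [0, 0, 0, 0, 0, 0], [0, 0, 0, 0, 0, 0], [0, 0, 0, 0, 0, 0], [0, 0, 0, 0, 0, 0], [0, 0, 0, 0, 0, 0], [0, 0, 0, 0, 0, 0], [0, 0, 0, 0, 0, 0]]]' --hand -1

```text
time: 10.93
ee_pos: [0.5433, 0.2906, 0.1035]
eef_rot: [0.654, 0.736, 0.131, 0.116]
ft_force: [-0.3, -0.5, 0.4]
width: 0.0869
grip_force: 0.0
```

Request:
carry_out --steps '[[[0, 0, -0.5, 0, 0, 0], [0, 0, -1.5, 0, 0, 0], [0, 0, -3, 0, 0, 0], [0, 0, -5, 0, 0, 0], [0, 0, -7, 0, 0, 0], [0, 0, -9, 0, 0, 0], [0, 0, -11, 0, 0, 0], [0, 0, -13, 0, 0, 0], [0, -3, -13, 0, 0, 0], [0, -6, -13, 0, 0, 0], [0, -9, -13, 0, 0, 0], [0, -12, -13, 0, 0, 0], [0, -12, -13, 0, 0, 0], [0, -12, -13, 0, 0, 0], [0, -12, -13, 0, 0, 0]]]'

```text
time: 12.18
ee_pos: [0.3876, 0.2721, 0.1855]
eef_rot: [0.654, 0.736, 0.132, 0.116]
ft_force: [0.9, 0.2, 0.3]
width: 0.0873
grip_force: 0.0
```

Run:
```python
from h import *
t=r.camera("top")[:,:,::-1].copy();s=r.camera("side")[:,:,::-1].copy()
W=np.zeros((600,800,3),np.uint8)
W[:,:400]=crop(s,160,120,240,240,5)
W[:500,400:800]=crop(t,140,170,220,270,5)
cv2.imwrite("pics/done.png",W);cv2.imwrite("pics/top9.png",t)
o=cv2.imread("pics/top0.png");f=lambda a:cv2.inRange(cv2.cvtColor(a,cv2.COLOR_BGR2HSV)[180:250,365:430],(15,150,120),(32,255,255))
for a in(o,t):print(np.mean(np.argwhere(f(a)),0))
print(r.read_state()["ft_force"],r.read_state()["width"])
```

```text
[42.95412844 31.02752294]
[42.91666667 30.86111111]
[1.12355173 0.10744013 0.36788675] 0.08706213566928733
```

View pics/done.png

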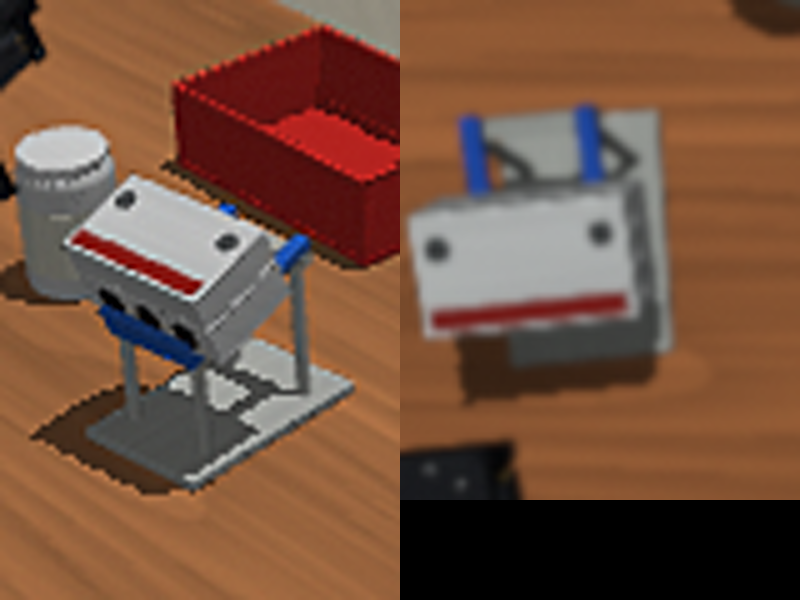

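The flask sits on the rails with its holes and stripe downhill at the stop, and the yellow flask hasn't moved. I'll check its position once by casting the top face onto the tilted plane, and hand in if it fits.

Run:
```python
from h import *
t=cv2.imread("pics/top9.png");hsv=cv2.cvtColor(t,cv2.COLOR_BGR2HSV)[205:240,135:192]
m=cv2.inRange(hsv,(0,0,165),(180,60,255))|cv2.inRange(hsv,(170,150,60),(180,255,255))
m=cv2.morphologyEx(cv2.morphologyEx(m,cv2.MORPH_OPEN,np.ones((3,3))),cv2.MORPH_CLOSE,np.ones((7,7)))
c=max(cv2.findContours(m,0,cv2.CHAIN_APPROX_NONE)[0],key=cv2.contourArea)[:,0]+[135,205]
M=pose(YAW,np.radians(20));n=-M[:,2];o,d=ray("top",c);p0=SEAT+n*.05
p=o+d*(((p0-o)@n)/(d@n))[:,None]-p0
R=cv2.minAreaRect((np.c_[p@M[:,1],p@M[:,0]]*1000).astype(np.float32));print("x,y mm / size / angle",R)
ok=22<R[0][0]<37 and abs(R[0][1])<9
print(ok, r.close_job() if ok else None)
```

```text
x,y mm / size / angle ((42.427330017089844, -1.590545654296875), (94.56439971923828, 40.47939682006836), 89.98780822753906)
False None
```

The mask lost the striped strip: it measures 40 mm instead of 58. I'll fix the mask and repeat the check.

Run:
```python
from h import *
t=cv2.imread("pics/top9.png");hsv=cv2.cvtColor(t,cv2.COLOR_BGR2HSV)[205:240,135:192]
m=cv2.inRange(hsv,(0,0,150),(180,60,255))|cv2.inRange(hsv,(172,140,60),(180,255,255))|cv2.inRange(hsv,(0,200,60),(4,255,255))
m=cv2.morphologyEx(m,cv2.MORPH_CLOSE,np.ones((5,5)))
c=max(cv2.findContours(m,0,cv2.CHAIN_APPROX_NONE)[0],key=cv2.contourArea)[:,0]+[135,205]
M=pose(YAW,np.radians(20));n=-M[:,2];o,d=ray("top",c);p0=SEAT+n*.05
p=o+d*(((p0-o)@n)/(d@n))[:,None]-p0
print(cv2.minAreaRect((np.c_[p@M[:,1],p@M[:,0]]*1000).astype(np.float32)))
```

```text
((37.361366271972656, -1.2644615173339844), (55.163333892822266, 97.5423583984375), 0.7808531522750854)
```

Both estimates of x lie near the limit (0.034 by the arm, 0.037 by the picture, partly seat error), so I'll make sure. I'll straddle the flask again with the open fingers and nudge it gently down to the stop with the uphill finger.

Request:
carry_out --steps '[[[0, 3, 0, 0, 0, 0], [0, 6, 0, 0, 0, 0], [0, 9, 0, 0, 0, 0], [0, 11, 0, 0, 0, 0], [0, 12, 0, 0, 0, 0], [0, 12, 0, 0, 0, 0], [0, 12, 2, 0, 0, 0], [0, 12, 5, 0, 0, 0], [0, 12, 8, 0, 0, 0], [0, 12, 10, 0, 0, 0], [0, 12, 12, 0, 0, 0], [0, 12, 12.8, 0, 0, 0], [0, 12, 12.8, 0, 0, 0], [0, 12, 12.8, 0, 0, 0], [0, 12, 12.8, 0, 0, 0]]]'

```text
time: 13.53
ee_pos: [0.5426, 0.2911, 0.1067]
eef_rot: [0.653, 0.736, 0.132, 0.116]
ft_force: [-0.5, -0.3, 0.6]
width: 0.0871
grip_force: 0.0
```

Request:
carry_out --steps '[[[0, -0.3, 0, 0, 0, 0], [0, -0.6, 0, 0, 0, 0], [0, -0.9, 0, 0, 0, 0], [0, -1.1, 0, 0, 0, 0], [0, -1.2, 0, 0, 0, 0], [0, -1.3, 0, 0, 0, 0], [0, -1.3, 0, 0, 0, 0], [0, -1.3, 0, 0, 0, 0], [0, -1.3, 0, 0, 0, 0]]]'

```text
time: 14.28
ee_pos: [0.5306, 0.289, 0.101]
eef_rot: [0.654, 0.736, 0.131, 0.116]
ft_force: [-1.0, -0.7, -0.6]
width: 0.0873
grip_force: 0.0
```

Request:
carry_out --steps '[[[0, -0.05, 0, 0, 0, 0], [0, -0.1, 0, 0, 0, 0], [0, -0.15, 0, 0, 0, 0], [0, -0.15, 0, 0, 0, 0], [0, -0.15, 0, 0, 0, 0]]]'

```text
time: 14.7
ee_pos: [0.5294, 0.2888, 0.1006]
eef_rot: [0.654, 0.736, 0.131, 0.116]
ft_force: [2.7, -0.2, -0.0]
width: 0.0868
grip_force: 1.1
```

Request:
carry_out --steps '[[[0, -0.05, 0, 0, 0, 0], [0, -0.1, 0, 0, 0, 0], [0, -0.1, 0, 0, 0, 0], [0, -0.1, 0, 0, 0, 0]]]'

```text
time: 15.03
ee_pos: [0.5291, 0.2887, 0.1008]
eef_rot: [0.654, 0.736, 0.132, 0.116]
ft_force: [5.0, -1.0, 0.4]
width: 0.0868
grip_force: 2.6
```

Request:
carry_out --steps '[[[0, -0.05, 0, 0, 0, 0], [0, -0.1, 0, 0, 0, 0], [0, -0.1, 0, 0, 0, 0], [0, -0.1, 0, 0, 0, 0]]]'

```text
time: 15.37
ee_pos: [0.5289, 0.2887, 0.101]
eef_rot: [0.654, 0.736, 0.132, 0.116]
ft_force: [7.2, -0.7, 2.8]
width: 0.087
grip_force: 3.7
```

The force rises to over 7 N with no movement, more than friction could hold, so the flask is against the stop. The offset was in my seat estimate. Backing off and clearing.

Request:
carry_out --steps '[[[0, 0.5, 0, 0, 0, 0], [0, 1.0, 0, 0, 0, 0], [0, 1.6, 0, 0, 0, 0], [0, 1.6, 0, 0, 0, 0], [0, 1.6, 0, 0, 0, 0], [0, 1.6, -1, 0, 0, 0], [0, 1.6, -3, 0, 0, 0], [0, 1.6, -5, 0, 0, 0], [0, 1.6, -8, 0, 0, 0], [0, 1.6, -11, 0, 0, 0], [0, 1.6, -13, 0, 0, 0], [0, -2, -13, 0, 0, 0], [0, -6, -13, 0, 0, 0], [0, -10, -13, 0, 0, 0], [0, -10, -13, 0, 0, 0], [0, -10, -13, 0, 0, 0], [0, -10, -13, 0, 0, 0]]]'

```text
time: 16.78
ee_pos: [0.39, 0.2724, 0.1885]
eef_rot: [0.653, 0.736, 0.132, 0.116]
ft_force: [-0.0, 0.1, 0.8]
width: 0.0874
grip_force: 0.0
```

Run:
```python
from h import *
W=np.zeros((600,800,3),np.uint8)
W[:,:400]=crop(r.camera("side")[:,:,::-1],160,120,240,240,5)
W[:500,400:800]=crop(r.camera("top")[:,:,::-1],140,170,220,270,5)
cv2.imwrite("pics/end.png",W)
```

```text
(no output)
```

View pics/end.png

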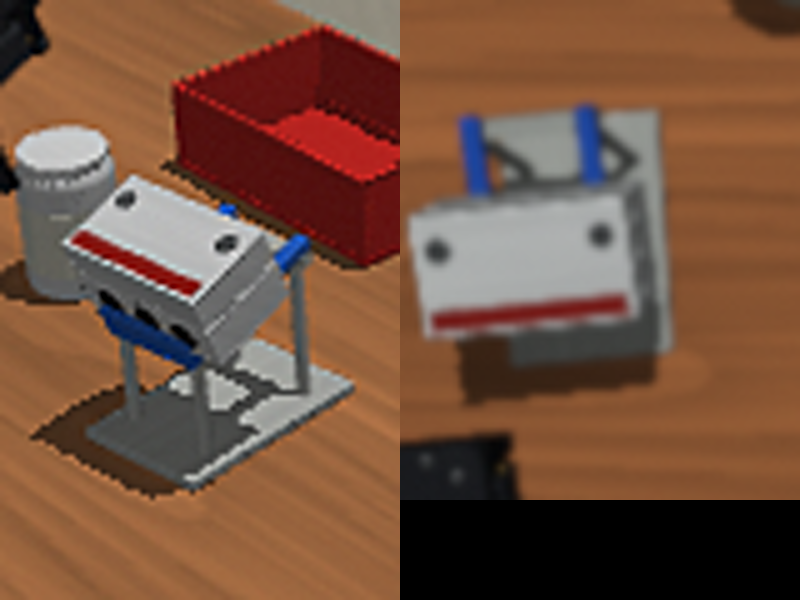

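The flask lies flat on both rails with its three-hole side against the stop (holes at about (145,320) in the left crop). The gripper is clear of everything, so I'm handing in.

```bash
python3 -c "
from bench import r
print(r.close_job())"
```

```text
the job is handed in; nothing more can be done
None
```

The red-striped flask is on the empty stand, flat on both rails, holes downhill and pushed up against the stop; the gripper is clear, the yellow flask did not move, and the job is handed in (the hand-in returned no verdict).

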